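# Find the heavy side of the spray-booth fan wheel and hold it down

## Task

The spray-booth fan shakes because dried glaze has caked unevenly inside its wheel, which is now on the balancing stand. Turn the wheel by hand and find its heavy side by feel, then bring the heavy side straight down below the axle and finish while still gripping the wheel, holding it motionless there so that a colleague can mark the heavy spot. Leave the clip tray, beaker, spray bottle and pot alone.

Things in the scene. Friction and masses are not known exactly. Their poses are not given: they have to be found in the camera images.
- stand: Green balancing stand, fixed on the table: open base frame 230 x 220 mm, 14 mm high, and two A-frame uprights 88 mm either side of the middle along the axle, topped by bearing housings 50 mm in diameter and 28 mm long (tops 160 mm above the table). Origin: centre of its underside, on the table. Its x axis is level, parallel to the axle and points roughly away from the robot; z is up.
- axle (a point): Point on the level 16 mm steel axle, in the middle of the wheel, 135 mm straight above the stand's origin; axes as the stand's (it does not turn with the wheel). The wheel turns endlessly both ways; its bearings are stiff with grease: they drag with about 0.085 N m plus 0.05 N m per rad/s, equally both ways. The axle sticks out to 125 mm either side.
- wheel: Aluminium fan wheel with flat faces, 200 mm in diameter, 40 mm wide, upright on the axle; rim top 235 mm above the table, to be gripped across its faces. Origin: its centre, on the axle. x axis: along the axle, as the stand's x; z axis: from the axle to the red stripe. Heavy side: a cake of glaze hidden inside at any angle to the stripe; it pulls with 0.1 to 0.2 N m when level with the axle.
- stripe (a point): Middle of a red stripe 12 mm wide painted across the wheel's rim and 42 mm down both faces, 100 mm from the axle (a blue one lies opposite): only a reference for the wheel's angle. Let go with its heavy side far out to one side, the wheel sags slowly towards heavy side down but sticks 25 to 50 degrees short of it, equally on either side; it also sticks with the heavy side near the top.
- clip_tray: Blue open plastic tray of steel balance clips, 90 x 120 x 35 mm, loose on the table. Origin: centre of its underside. To be left alone.
- clay_beaker: Small off-white clay beaker, 64 mm across, 75 mm high, loose on the table. Origin: centre of its underside. To be left alone.
- spray_bottle: White spray bottle with a blue trigger head, 76 mm across, 185 mm high, loose on the table. Origin: centre of its underside. To be left alone.
- pinch_pot: Terracotta bowl, 100 mm across, 60 mm high, loose on the table. Origin: centre of its underside. To be left alone.

How it is judged (in metres and radians):
At the end, for the whole second after the job is handed in: The heavy side points straight down from the axle within 12 degrees, the wheel is motionless (under 0.05 rad/s) and the fingers are gripping it (over 3 N), through the last second (y of cake in the frame of axle between -0.0125 and 0.0125 m and z of cake in the frame of axle below 0 m and contact force between the fingers and wheel above 3 N and angular speed of wheel below 0.05 rad/s); the arm keeps its last pose, push and grip.
It fails at once if a bystander is shifted by more than 20 mm or knocked over (distance of any of clip_tray, clay_beaker, spray_bottle, pinch_pot from where it was at the start of the episode above 0.02 m or angle between any of clip_tray, clay_beaker, spray_bottle, pinch_pot's own z axis and vertical above 0.35 rad).
It also fails if it takes over 72 s, if anything falls off the work surface, if the arm or the gripper's body presses on something with over 40 N, if the wrist force passes 120 N, or if a joint passes its speed limit or range.

## Robot

A 6-joint arm with a two-finger parallel gripper is mounted at the origin on the work surface. World frame = base frame: x ahead of the robot, y to its left, z up, the work surface at z = 0. Lengths are in mm, angles in rad, forces in N, time in s.
With the tool pointing down it reaches from about 350 to 725 mm from the base axis. Payload 6 kg.
Tool frame: the origin (TCP) lies at the very end of the fingers, on their centre line; the grasp point (between the pads) lies behind it (arm.grasp_offset is the z of the grasp point in the tool frame, in mm); z points along the fingers, y is the line along which they close (so a half turn about z gives the same grasp; the last joint's range is limited). The gripper opens to 85 mm and grips with 20 to 120 N. Pads are 22 mm wide; open, the fingers measure 114 mm over their backs; the gripper's body (76 mm by 85 mm) begins 54 mm behind the grasp point. The pads swing forward as they close: fully open they stand 13 mm farther back than shut.
Start: joints at [-1.001, 0.04, 0.085, 0, -1.615, -0.334], TCP at [140.183, -583.371, 231.261] pointing down, gripper open.
Joint ranges: [-2.56, 2.56], [-1.29, 2.01], [-1.08, 1.49], [-3.29, 1.98], [-2.81, -0.18], [-2.99, 2.99]. Speed limits (rad/s): [2.57, 2.57, 3.01, 3.14, 3.14, 3.14].

## Interface

Orientations are given as a rotation vector (axis times angle).
In Python, from plant import arm, optics, sign_off gives the robot as it stands. The module is installed in compiled form; this text tells all that it offers.
- The arm moves only by the tool drive_tool, never from a script. Its argument "targets" is a list of rows, each a list of 3 entries, a list of its own where there are three numbers: the finger opening in cm, from 0 to 8.54, then the shift along the tool's x, y, z in cm, then the turn, a rotation vector about the tool's x, y, z in degrees. In form: [[gripper, [tx, ty, tz], [ax, ay, az]], ...]. A call has 1 to 8 rows; each row shifts and turns the commanded pose from where the row before left it, along the tool's axes as they then stand; what a row does not reach is not made up. A row lasts 1/12 s, in which the tool goes at most 41.7 mm and 7.16 degrees, less where a joint would pass 70% of its speed; a pose out of reach is approached as far as the arm can. A call with a gripper value outside its range is refused whole. The fingers move at their own pace and stop on an object; "newtons" is the grip in N (left out, the last holds). Time passes only in rows, so rows that do not move let the fingers close. It gives the time, the measured TCP pose, the force, the opening and the grip force at its end, in the units of the state.
- arm.observe(): the state, without advancing time (a new reading comes with each control period).
- optics.camera(name): name is "side" or "top" or "wrist"; returns a dict with "img" (420x560x3 uint8, red, green, blue), "K" (3x3 intrinsics, pixels), "R" (3x3) and "t" (3): a world point X has camera coordinates R X + t; the wrist camera has in their place "hand_eye" (4x4, takes a point from camera to tool coordinates, whose origin is the TCP and whose axes are the flange's). Camera axes: x right, y down, z forward; pixel columns grow to the right and rows downward; lengths in mm; the calibration is good to about 2 mm. A picture is of the moment at which its call begins: read the wrist's pose just before it. There is no depth.
- sign_off(): hands the job in; it is judged then, once.
The state is a dict: "time": time; "joint_positions": joint angles; "joint_velocities": joint speeds; "joint_torque": joint torques, N m; "ee_pos": TCP position; "tool_rot": TCP orientation; "contact_force": force on the tool from outside, world axes, zero at the start; "ft_torque": the same for the moment, N m; "opening": finger opening in mm; "gripper_force": force on a finger pad.
Only numpy, scipy, OpenCV 4.12 (cv2) and the standard library are available. Lean on these libraries where they do the work, as an engineer would, in place of code of your own. Each camera call takes 0.05 s, during which the arm holds its last target. There are 200 camera calls.

## Working session

There is one attempt and no reset: what is moved stays moved. The work goes in short steps, Python scripts to look and compute and a tool call to move; the robot and the scene stay as the last step left them, time stands still between calls to the robot, and variables do not carry over. Pictures are saved under pics/ and viewed, at most 10 in all, crops included, and the job is handed in when it is done.

Besides the shell and the picture viewer there is one more tool, called after "Emit:" by a JSON object that holds its "name" and its "arguments". drive_tool: Moves the arm, as the interface text tells. Its arguments: {"type":"object","properties":{"targets":{"type":"array"},"newtons":{"type":"number"}},"required":["targets"]}

```bash
mkdir -p pics; python3 - <<'E'
from plant import arm, optics
import cv2, numpy as np
s=arm.observe(); print({k:np.round(v,3).tolist() for k,v in s.items()}, arm.grasp_offset)
a=[]
for n in("side","top"):
    c=optics.camera(n); np.savez(f"cam_{n}",**c); a.append(c["img"]); print(n,c["K"].tolist(),c["R"].tolist(),c["t"].tolist())
    cv2.imwrite(f"pics/{n}0.png",cv2.resize(c["img"][:,:,::-1],(800,600)))
E
```

```text
{'time': 0.0, 'joint_positions': [-1.001, 0.041, 0.084, -0.001, -1.615, -0.334], 'joint_velocities': [0.0, -0.0, 0.001, 0.001, 0.0, 0.0], 'joint_torque': [-0.001, -36.82, 34.742, 6.932, -0.005, 0.0], 'ee_pos': [140.193, -583.052, 230.255], 'tool_rot': [0.37, -3.12, -0.003], 'contact_force': [-0.804, 0.166, 0.107], 'ft_torque': [-0.006, -0.013, 0.024], 'gripper_force': 0.0, 'opening': 85.191} -18.700000000000003
side [[546.1329555378842, 0.0, 280.18517354045457], [0.0, 546.1329555378842, 204.5365354002641], [0.0, 0.0, 1.0]] [[-0.9464812324695505, -0.3226611981391022, 0.007939004872112987], [-0.1827852302866864, 0.5155776218992066, -0.8371196302714452], [0.26601284963693655, -0.7937691522175684, -0.5469622444153152]] [461.9719834113176, 242.42849812609055, 1442.4308980338558]
top [[473.30025975832467, 0.0, 276.71462516697295], [0.0, 473.30025975832467, 216.08673765528565], [0.0, 0.0, 1.0]] [[0.01190573264990147, -0.999840179669651, -0.013336740539904822], [-0.9971990385085291, -0.010887247317079926, -0.07399692860870404], [0.07383990200246734, 0.014180372492159882, -0.9971692864846218]] [4.260641107997316, 502.1353969514595, 1169.3936148363146]
```

View pics/side0.png

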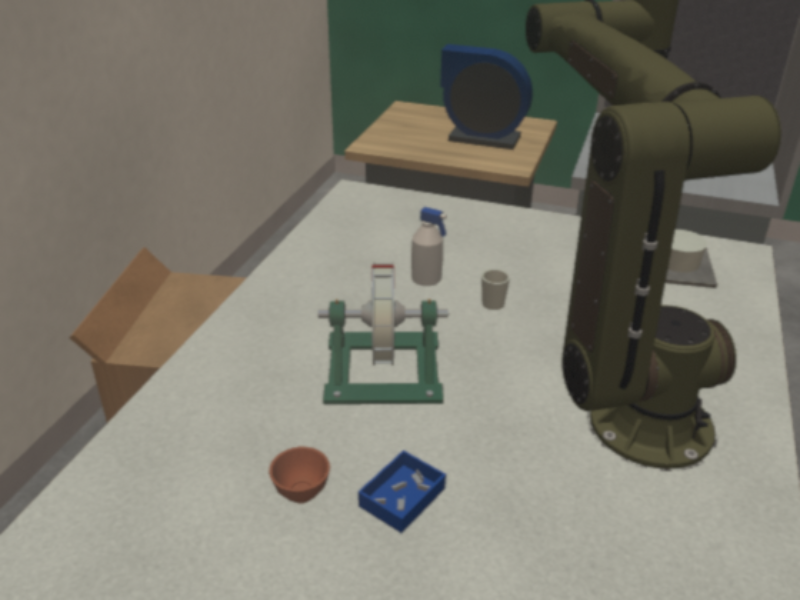

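View pics/top0.png

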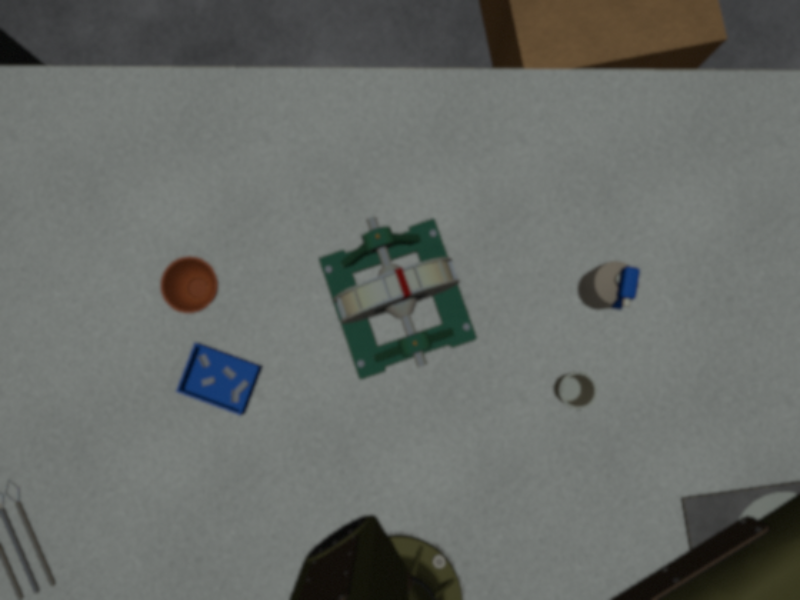

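The side view shows the wheel between the green uprights with the red stripe near the top (383,267). In the top view, in 800x600 pixels, the axle ends are at (373,222) and (420,362), the housings at (378,237) and (414,345), and the stripe at (403,283).

```bash
cat > h.py <<'E'
import numpy as np, cv2
from scipy.spatial.transform import Rotation as Rn
def ray(c,uv,z):
    uv=np.array(uv)*0.7; d=np.linalg.inv(c["K"])@[*uv,1]; C=-c["R"].T@c["t"]; d=c["R"].T@d
    return C+d*(z-C[2])/d[2]
E
python3 - <<'E'
from h import *
c=np.load("cam_top.npz")
for n,p,z in[("far end",(373,222),135),("near end",(420,362),135),("hf",(378,236),160),("hn",(414,344),160),("stripe",(403,283),235),
 ("b1",(320,258),14),("b2",(434,220),14),("b3",(476,340),14),("b4",(361,378),14),("bot",(612,285),100),("beak",(569,389),75),("pot",(190,285),60),("tray",(220,378),35)]:
    print(n,ray(c,p,z).round(1))
E
```

```text
far end [632.2  45.7 135. ]
near end [409.7 -31.5 135. ]
hf [605.   36.3 160. ]
hn [437.4 -21.5 160. ]
stripe [523.3  -3.7 235. ]
b1 [591.2 144.9  14. ]
b2 [661.4 -56.9  14. ]
b3 [ 448.9 -132.2   14. ]
b4 [380.   68.7  14. ]
bot [ 538.7 -344.7  100. ]
beak [ 367.9 -279.6   75. ]
pot [535.7 360.4  60. ]
tray [377.6 310.9  35. ]
```

Emit:
{"name": "drive_tool", "arguments": {"targets": [[8.5,[-2.5,2.4,-0.7],[0,0,0]],[8.5,[-2.5,2.4,-0.7],[0,0,0]],[8.5,[-2.5,2.4,-0.7],[0,0,0]],[8.5,[-2.5,2.4,-0.7],[0,0,0]],[8.5,[-2.5,2.4,-0.7],[0,0,0]],[8.5,[-2.5,2.4,-0.7],[0,0,0]],[8.5,[-2.5,2.4,-0.7],[0,0,0]],[8.5,[-2.5,2.4,-0.7],[0,0,0]]]}}

```text
time: 0.77
ee_pos: [290.2, -348.3, 287.3]
tool_rot: [0.369, -3.12, -0.001]
contact_force: [0.9, 0.5, 0.3]
opening: 84.9
gripper_force: 0.0
```

Emit:
{"name": "drive_tool", "arguments": {"targets": [[8.5,[-2.5,2.4,-0.5],[0,0,0]],[8.5,[-2.5,2.4,-0.5],[0,0,0]],[8.5,[-2.5,2.4,-0.5],[0,0,0]],[8.5,[-2.5,2.4,0],[0,0,0]],[8.5,[-2.5,2.4,0],[0,0,0]],[8.5,[-2.5,2.4,0],[0,0,0]],[8.5,[-2.5,2.4,0],[0,0,0]],[8.5,[-2.5,2.4,0],[0,0,0]]]}}

```text
time: 1.43
ee_pos: [439.9, -114.8, 302.2]
tool_rot: [-0.37, 3.12, 0.0]
contact_force: [0.8, -0.8, 0.6]
opening: 85.0
gripper_force: 0.0
```

Emit:
{"name": "drive_tool", "arguments": {"targets": [[8.5,[-2.5,2.4,0],[0,0,0]],[8.5,[-2.5,2.4,0],[0,0,-7]],[8.5,[0,0,0],[0,0,-7]],[8.5,[0,0,0],[0,0,-7]],[8.5,[0,0,0],[0,0,-7]],[8.5,[0,0,0],[0,0,-7]],[8.5,[0,0,0],[0,0,-7]],[8.5,[0,0,0],[0,0,-7]]]}}

```text
time: 2.1
ee_pos: [476.7, -58.1, 301.8]
tool_rot: [1.638, -2.68, -0.001]
contact_force: [0.4, -0.9, -0.3]
opening: 85.2
gripper_force: 0.0
```

Emit:
{"name": "drive_tool", "arguments": {"targets": [[8.5,[0,0,0],[0,0,-7]],[8.5,[0,0,0],[0,0,-7]],[8.5,[0,0,0],[0,0,-7]],[8.5,[0,0,0],[0,0,-7]],[8.5,[0,0,0],[0,0,-7]],[8.5,[0,0,0],[0,0,-7]],[8.5,[0,0,0],[0,0,-4.6]],[8.5,[0,0,0],[0,0,0]]]}}

```text
time: 2.77
ee_pos: [476.7, -58.1, 301.9]
tool_rot: [2.562, -1.818, -0.001]
contact_force: [-0.2, 0.7, 0.4]
opening: 84.9
gripper_force: 0.0
```

```bash
cat >> h.py <<'E'
from plant import arm, optics
AX=np.array([521.,7.,135.]); PSI=np.radians(19.1)
S=np.column_stack([[np.cos(PSI),np.sin(PSI),0],[-np.sin(PSI),np.cos(PSI),0],[0,0,1]])  # stand axes
def pose(th,rho):  # tool pointing at the axle; th=deg about stand x of the radial direction from up
    t=np.radians(th); r=S@[0,-np.sin(t),np.cos(t)]; y=-S[:,0]
    return AX+rho*r, np.column_stack([np.cross(y,-r),y,-r])
def goto(th,rho):
    s=arm.observe(); R=Rn.from_rotvec(s["tool_rot"]).as_matrix(); p,Q=pose(th,rho)
    return (R.T@(p-s["ee_pos"])/10).round(2), np.degrees(Rn.from_matrix(R.T@Q).as_rotvec()).round(1)
def where():
    s=arm.observe(); R=Rn.from_rotvec(s["tool_rot"]).as_matrix(); d=S.T@(s["ee_pos"]-AX); z=S.T@R[:,2]
    return dict(t=round(float(s["time"]),2),d=d.round(1).tolist(),th_pos=np.degrees(np.arctan2(-d[1],d[2])).round(1),rho=np.hypot(d[1],d[2]).round(1),th_ax=np.degrees(np.arctan2(z[1],-z[2])).round(1))
E
python3 - <<'E'
from h import *
print(where(),goto(0,145))
s=arm.observe();c=optics.camera("wrist");np.savez("w1",**c,p=s["ee_pos"],r=s["tool_rot"])
cv2.imwrite("pics/w1.png",cv2.resize(c["img"][:,:,::-1],(800,600)));print(c["K"],c["hand_eye"])
E
```

```text
{'t': 2.77, 'd': [-63.2, -47.1, 166.9], 'th_pos': np.float64(15.7), 'rho': np.float64(173.4), 'th_ax': np.float64(0.0)} (array([-4.69, -6.33,  2.19]), array([0. , 0. , 0.2]))
[[343.06194304   0.         280.00056147]
 [  0.         343.06194304 209.07890449]
 [  0.           0.           1.        ]] [[ 3.54062280e-04 -9.57247744e-01 -2.89269134e-01  7.46770186e+01]
 [ 9.99999568e-01  5.87606675e-04 -7.20515990e-04  8.58355332e-01]
 [ 8.59688780e-04 -2.89268754e-01  9.57247538e-01 -1.41993761e+02]
 [ 0.00000000e+00  0.00000000e+00  0.00000000e+00  1.00000000e+00]]
```

View pics/w1.png

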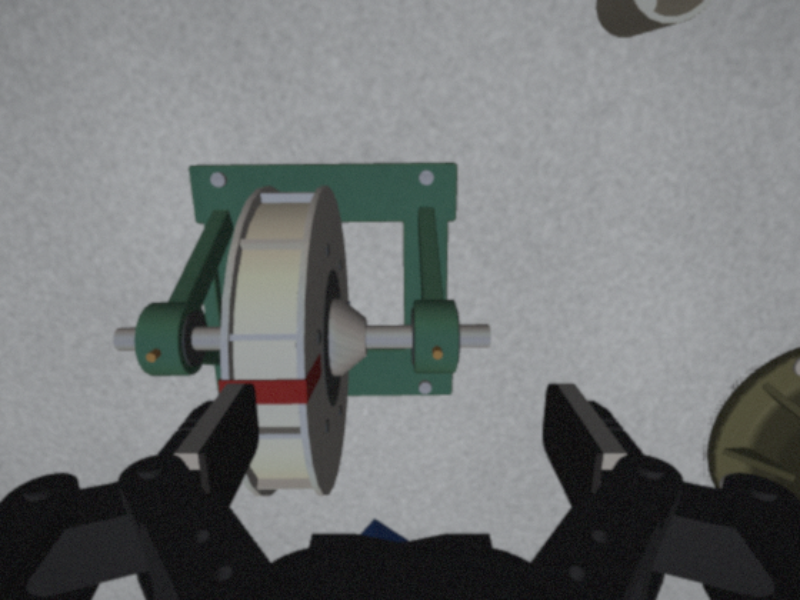

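The wrist view shows the axle from (115,339) to (490,335), and the stripe's rim edges at (221,391) and (305,391). The tool is lined up with the axle.

```bash
cat >> h.py <<'E'
def wray(c,p,r,uv,z):
    H=c["hand_eye"]; T=Rn.from_rotvec(r).as_matrix(); d=np.linalg.inv(c["K"])@[uv[0]*.7,uv[1]*.7,1]
    C=T@H[:3,3]+p; d=T@H[:3,:3]@d; return C+d*(z-C[2])/d[2]
E
python3 - <<'E'
from h import *
c=np.load("w1.npz")
for uv,z in[((115,339),135),((490,335),135),((169,310),160),((435,309),160),((263,391),234.5)]:
    X=wray(c,c["p"],c["r"],uv,z); print(X.round(1),(S.T@(X-AX)).round(1))
E
```

```text
[642.1  49.8 135. ] [128.4   0.8   0. ]
[404.2 -36.6 135. ] [-124.7   -3.     0. ]
[602.8   5.5 160. ] [ 76.8 -28.2  25. ]
[450.  -48.7 160. ] [-85.3 -29.4  25. ]
[525.9  -4.6 234.5] [  0.8 -12.6  99.5]
```

```bash
sed -i 's/AX=.*PSI=.*/AX=np.array([522.,6.5,135.]); PSI=np.radians(19.5)/' h.py; python3 -c "
from h import *
print(where(),goto(0,65))"
```

```text
{'t': 2.82, 'd': [-64.3, -45.9, 167.0], 'th_pos': np.float64(15.4), 'rho': np.float64(173.1), 'th_ax': np.float64(0.0)} (array([-4.64, -6.4 , 10.19]), array([ 0. ,  0. , -0.5]))
```

Emit:
{"name": "drive_tool", "arguments": {"targets": [[8.5,[-2.3,-3.2,0],[0,0,-0.5]],[8.5,[-2.3,-3.2,0],[0,0,0]],[8.5,[0,0,3],[0,0,0]],[8.5,[0,0,3.5],[0,0,0]],[8.5,[0,0,3.7],[0,0,0]],[8.5,[0,0,0],[0,0,0]]]}}

```text
time: 3.32
ee_pos: [518.3, 6.7, 191.0]
tool_rot: [2.558, -1.808, -0.017]
contact_force: [-0.6, -0.4, -1.8]
opening: 85.1
gripper_force: 0.0
```

Emit:
{"name": "drive_tool", "arguments": {"targets": [[3.0,[0,0,0],[0,0,0]],[3.0,[0,0,0],[0,0,0]],[3.0,[0,0,0],[0,0,0]],[3.0,[0,0,0],[0,0,0]],[3.0,[0,0,0],[0,0,0]],[3.0,[0,0,0],[0,0,0]]], "newtons": 40}}

```text
time: 3.82
ee_pos: [523.3, 6.5, 203.6]
tool_rot: [-2.564, 1.809, -0.006]
contact_force: [1.8, 1.4, 6.5]
opening: 39.3
gripper_force: 42.4
```

```bash
cat >> h.py <<'E'
def feel():
    s=arm.observe(); R=Rn.from_rotvec(s["tool_rot"]).as_matrix(); F=s["contact_force"]; g=s["ee_pos"]+arm.grasp_offset*R[:,2]
    return dict(F_tool=(R.T@F).round(2).tolist(), M=np.round(s["ft_torque"],3).tolist(), grip=round(float(s["gripper_force"]),1), op=round(float(s["opening"]),1))
E
python3 -c "
from h import *
print(where(),feel())"
```

```text
{'t': 3.82, 'd': [1.2, -0.4, 68.6], 'th_pos': np.float64(0.3), 'rho': np.float64(68.6), 'th_ax': np.float64(-0.1)} {'F_tool': [-0.67, -2.19, -6.5], 'M': [0.339, -0.095, 0.042], 'grip': 42.4, 'op': 39.3}
```

Emit:
{"name": "drive_tool", "arguments": {"targets": [[3.0,[0.47,0,0.02],[0,-4,0]],[3.0,[0.47,0,0.02],[0,-4,0]],[3.0,[0.47,0,0.02],[0,-4,0]],[3.0,[0.47,0,0.02],[0,-4,0]],[3.0,[0.47,0,0.02],[0,-4,0]],[3.0,[0.47,0,0.02],[0,-4,0]],[3.0,[0.47,0,0.02],[0,-4,0]],[3.0,[0.47,0,0.02],[0,-4,0]]]}}

```text
time: 4.48
ee_pos: [535.5, -27.3, 192.7]
tool_rot: [-2.243, 1.58, 0.64]
contact_force: [3.4, 3.1, 4.4]
opening: 39.6
gripper_force: 42.0
```

```bash
python3 -c "
from h import *
print(where(),feel(),arm.observe()['joint_positions'].round(2) if hasattr(arm.observe()['joint_positions'],'round') else arm.observe()['joint_positions'])"
```

```text
{'t': 4.48, 'd': [1.4, -36.4, 57.7], 'th_pos': np.float64(32.2), 'rho': np.float64(68.2), 'th_ax': np.float64(32.1)} {'F_tool': [-3.83, -4.31, -2.74], 'M': [-0.157, -0.249, -0.578], 'grip': 42.0, 'op': 39.6} [-0.05  0.12  0.19 -0.53 -1.83  0.31]
```

Emit:
{"name": "drive_tool", "arguments": {"targets": [[3.0,[0.47,0,0.02],[0,-4,0]],[3.0,[0.47,0,0.02],[0,-4,0]],[3.0,[0.47,0,0.02],[0,-4,0]],[3.0,[0.47,0,0.02],[0,-4,0]],[3.0,[0.47,0,0.02],[0,-4,0]],[3.0,[0.47,0,0.02],[0,-4,0]],[3.0,[0.47,0,0.02],[0,-4,0]],[3.0,[0.47,0,0.02],[0,-4,0]]]}}

```text
time: 5.15
ee_pos: [543.9, -50.9, 164.0]
tool_rot: [-1.833, 1.291, 1.143]
contact_force: [6.1, 3.4, 4.8]
opening: 39.1
gripper_force: 42.0
```

```bash
python3 -c "
from h import *
print(where(),feel(),arm.observe()['joint_positions'])"
```

```text
{'t': 5.15, 'd': [1.5, -61.4, 29.0], 'th_pos': np.float64(64.7), 'rho': np.float64(67.9), 'th_ax': np.float64(64.0)} {'F_tool': [-4.83, -6.89, -1.05], 'M': [-0.582, -0.362, -1.541], 'grip': 42.0, 'op': 39.1} [-0.3400368   0.47781292  0.42313436 -0.98137862 -2.1410018   0.3994026 ]
```

Emit:
{"name": "drive_tool", "arguments": {"targets": [[8.5,[0,0,0],[0,0,0]],[8.5,[0,0,0],[0,0,0]],[8.5,[0,0,0],[0,0,0]],[8.5,[0,0,0],[0,0,0]],[8.5,[0,0,0],[0,0,0]],[8.5,[0,0,0],[0,0,0]],[8.5,[0,0,0],[0,0,0]],[8.5,[0,0,0],[0,0,0]]]}}

```text
time: 5.82
ee_pos: [542.1, -50.2, 162.4]
tool_rot: [-1.836, 1.294, 1.146]
contact_force: [-1.2, 0.3, 0.2]
opening: 84.7
gripper_force: 0.0
```

Emit:
{"name": "drive_tool", "arguments": {"targets": [[8.5,[0,0,0],[0,0,0]],[8.5,[0,0,0],[0,0,0]],[8.5,[0,0,0],[0,0,0]],[8.5,[0,0,0],[0,0,0]],[8.5,[0,0,0],[0,0,0]],[8.5,[0,0,0],[0,0,0]],[8.5,[0,0,0],[0,0,0]],[8.5,[0,0,0],[0,0,0]]]}}

```text
time: 6.48
ee_pos: [542.2, -50.4, 162.0]
tool_rot: [-1.835, 1.294, 1.147]
contact_force: [-0.2, -0.3, -0.4]
opening: 85.0
gripper_force: 0.0
```

```bash
cat >> h.py <<'E'
def snap(tag):
    out=[]
    for n in("side","top"):
        c=optics.camera(n); uv=[]; np.savez(f"{tag}_{n}",**c)
        X=AX[:,None]+S@np.array([[0,0,0],[130,0,0],[-130,0,0],[0,130,0],[0,-130,0],[0,0,110],[0,0,-110]]).T
        q=c["K"]@(c["R"]@X+c["t"][:,None]); q=(q[:2]/q[2]).T; lo=np.maximum(q.min(0)-8,0).astype(int); hi=(q.max(0)+8).astype(int)
        im=c["img"][lo[1]:hi[1],lo[0]:hi[0],::-1]; out.append(cv2.resize(im,(400,500)))
        print(n,lo,hi)
    w=optics.camera("wrist")["img"][:,:,::-1]
    cv2.imwrite(f"pics/{tag}.png",np.hstack(out)); cv2.imwrite(f"pics/{tag}_w.png",w)
E
python3 -c "
from h import *
snap('a');print(where(),feel())"
```

```text
side [212 175] [323 257]
top [215 142] [339 266]
{'t': 6.63, 'd': [0.0, -60.4, 27.0], 'th_pos': np.float64(65.9), 'rho': np.float64(66.1), 'th_ax': np.float64(64.0)} {'F_tool': [0.18, -0.76, 0.02], 'M': [-2.294, -0.778, -0.029], 'grip': 0.0, 'op': 85.1}
```

View pics/a.png

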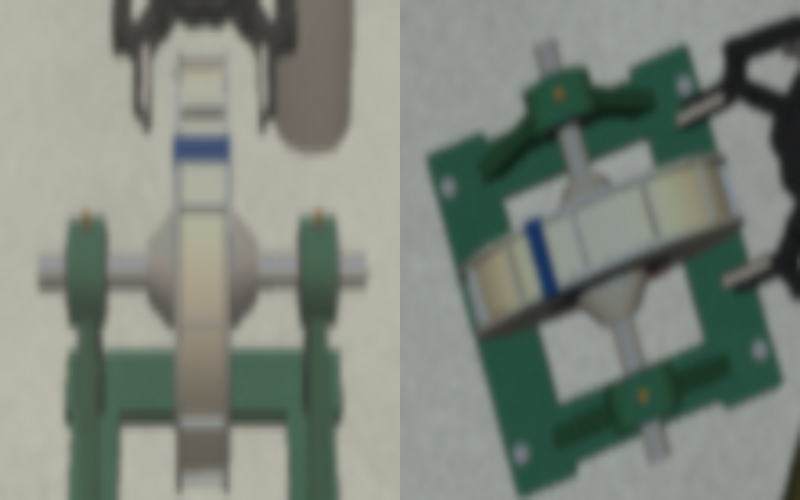

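The blue stripe is now up on the +y side, at crop (202,148) in the side view and (540,257) in the top view.

```bash
cat >> h.py <<'E'
def stripe_th(tag,obs):  # obs: list of (cam, crop px in 400x500), lo, hi ; returns th of the stripe per camera
    for n,(u,v),lo,hi in obs:
        c=np.load(f"{tag}_{n}.npz"); lo=np.array(lo);hi=np.array(hi); px=lo+np.array([u/400,v/500])*(hi-lo)
        t=np.radians(np.arange(-180,180,.5)); X=AX[:,None]+100*(S@np.array([0*t,-np.sin(t),np.cos(t)]))
        q=c["K"]@(c["R"]@X+c["t"][:,None]); e=np.hypot(*(q[:2]/q[2]-px[:,None])); i=np.argsort(e)[:3]; print(n,np.degrees(t[i]).round(1),e[i].round(1))
LS=("side",[212,175],[323,257]); LT=("top",[215,142],[339,266])
def st(tag,s=None,t=None):
    stripe_th(tag,[(L[0],p,L[1],L[2]) for L,p in((LS,s),(LT,t)) if p])
E
python3 -c "
from h import *
st('a',(202,148),(140,257))"
```

```text
side [-26.  -26.5  91.5] [0.2 0.3 0.3]
top [-24.5 -24.  -25. ] [0.2 0.4 0.5]
```

Emit:
{"name": "drive_tool", "arguments": {"targets": [[8.5,[-0.8,0,0.05],[0,7,0]],[8.5,[-0.8,0,0.05],[0,7,0]],[8.5,[-0.8,0,0.05],[0,7,0]],[8.5,[-0.8,0,0.05],[0,7,0]],[8.5,[-0.8,0,0.05],[0,7,0]],[8.5,[-0.8,0,0.05],[0,7,0]],[8.5,[-0.8,0,0.05],[0,7,0]],[8.5,[-0.8,0,0.05],[0,7,0]]]}}

```text
time: 7.3
ee_pos: [526.2, -3.2, 200.6]
tool_rot: [-2.498, 1.761, 0.162]
contact_force: [-0.2, -0.1, -0.4]
opening: 84.9
gripper_force: 0.0
```

Emit:
{"name": "drive_tool", "arguments": {"targets": [[8.5,[-0.8,0,0.05],[0,7,0]],[8.5,[-0.8,0,0.05],[0,7,0]],[8.5,[-0.8,0,0.05],[0,7,0]],[8.5,[-0.8,0,0.05],[0,7,0]],[8.5,[-0.8,0,0.05],[0,7,0]],[8.5,[-0.8,0,0.05],[0,7,0]],[8.5,[-0.8,0,0.05],[0,7,0]],[8.5,[0,0,0],[0,0,0]]]}}

```text
time: 7.97
ee_pos: [506.2, 46.9, 178.6]
tool_rot: [2.134, -1.493, 0.804]
contact_force: [0.1, -0.4, -1.3]
opening: 85.0
gripper_force: 0.0
```

```bash
python3 -c "
from h import *
snap('b');print(where(),goto(-60,65),feel(),arm.observe()['joint_positions'])"
```

```text
side [212 175] [323 257]
top [215 142] [339 266]
{'t': 8.12, 'd': [-0.0, 42.1, 47.8], 'th_pos': np.float64(-41.4), 'rho': np.float64(63.7), 'th_ax': np.float64(-40.9)} (array([-2.07, -0.01,  0.23]), array([-0.1, 19.1,  0.1])) {'F_tool': [0.74, 0.34, 1.01], 'M': [1.629, 0.606, 0.053], 'grip': 0.0, 'op': 84.8} [ 0.86970025 -0.19145915 -0.57238903  0.60213528 -1.59560492 -0.63887093]
```

View pics/b.png

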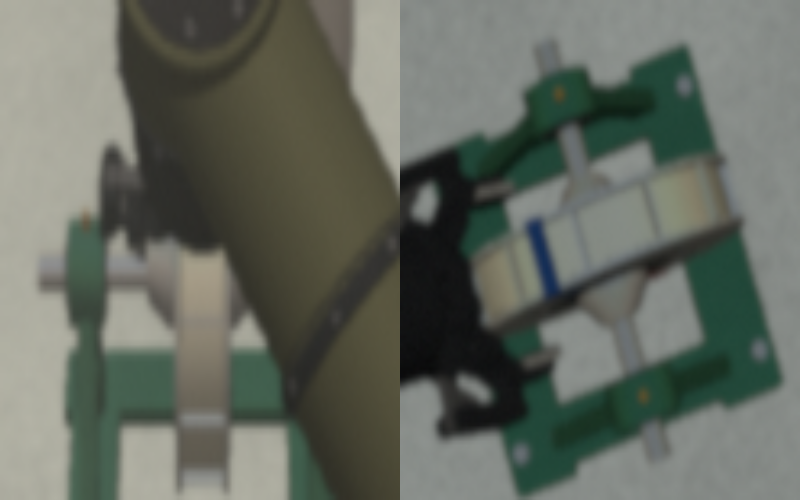

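Blue has not moved, with top crop at (541,257), so the first sticking place is red at about 155°. I'll continue to -60° and grip there.

Emit:
{"name": "drive_tool", "arguments": {"targets": [[8.5,[-0.7,0,0.02],[0,6.4,0]],[8.5,[-0.7,0,0.02],[0,6.4,0]],[8.5,[-0.7,0,0.02],[0,6.4,0]],[3.0,[0,0,0],[0,0,0]],[3.0,[0,0,0],[0,0,0]],[3.0,[0,0,0],[0,0,0]],[3.0,[0,0,0],[0,0,0]],[3.0,[0,0,0],[0,0,0]]]}}

```text
time: 8.78
ee_pos: [504.2, 59.0, 168.6]
tool_rot: [1.889, -1.337, 1.094]
contact_force: [3.6, 0.2, 1.2]
opening: 39.4
gripper_force: 43.7
```

```bash
python3 -c "
from h import *
print(where(),feel(),arm.observe()['joint_positions'])"
```

```text
{'t': 8.78, 'd': [0.7, 55.4, 33.6], 'th_pos': np.float64(-58.8), 'rho': np.float64(64.8), 'th_ax': np.float64(-60.0)} {'F_tool': [1.57, -3.47, 0.27], 'M': [2.001, 0.211, 1.111], 'grip': 43.7, 'op': 39.4} [ 0.96963459 -0.04575375 -0.6731126   0.78479265 -1.68780716 -0.85362443]
```

Emit:
{"name": "drive_tool", "arguments": {"targets": [[3.0,[0.57,0,0.02],[0,-5,0]],[3.0,[0.57,0,0.02],[0,-5,0]],[3.0,[0.57,0,0.02],[0,-5,0]],[3.0,[0.57,0,0.02],[0,-5,0]],[3.0,[0.57,0,0.02],[0,-5,0]],[3.0,[0.57,0,0.02],[0,-5,0]],[3.0,[0.57,0,0.02],[0,-5,0]],[3.0,[0.57,0,0.02],[0,-5,0]]]}}

```text
time: 9.45
ee_pos: [515.6, 27.5, 195.7]
tool_rot: [2.385, -1.68, 0.419]
contact_force: [15.4, -1.8, -15.8]
opening: 39.3
gripper_force: 42.8
```

```bash
python3 -c "
from h import *
print(where(),feel(),goto(60,66))"
```

```text
{'t': 9.45, 'd': [0.9, 21.9, 60.7], 'th_pos': np.float64(-19.9), 'rho': np.float64(64.5), 'th_ax': np.float64(-19.8)} {'F_tool': [1.09, -13.83, 17.23], 'M': [1.258, -2.677, 1.39], 'grip': 42.8, 'op': 39.3} (array([6.51, 0.14, 5.28]), array([ -0.2, -79.8,   0.3]))
```

Emit:
{"name": "drive_tool", "arguments": {"targets": [[3.0,[0.57,-0.05,0.1],[0,-5,0]],[3.0,[0.57,-0.05,0.1],[0,-5,0]],[3.0,[0.57,0,0.02],[0,-5,0]],[3.0,[0.57,0,0.02],[0,-5,0]],[3.0,[0.57,0,0.02],[0,-5,0]],[3.0,[0.57,0,0.02],[0,-5,0]],[3.0,[0.57,0,0.02],[0,-5,0]],[3.0,[0.57,0,0.02],[0,-5,0]]]}}

```text
time: 10.12
ee_pos: [530.6, -14.0, 195.1]
tool_rot: [-2.376, 1.673, 0.423]
contact_force: [0.2, 8.1, -9.4]
opening: 39.7
gripper_force: 43.5
```

```bash
python3 -c "
from h import *
print(where(),feel(),goto(60,66))"
```

```text
{'t': 10.12, 'd': [1.2, -22.2, 60.1], 'th_pos': np.float64(20.3), 'rho': np.float64(64.0), 'th_ax': np.float64(20.3)} {'F_tool': [-3.81, -2.92, 11.48], 'M': [-0.265, 0.35, 0.056], 'grip': 43.5, 'op': 39.7} (array([4.22, 0.14, 1.33]), array([  0. , -39.7,   0.2]))
```

Emit:
{"name": "drive_tool", "arguments": {"targets": [[3.0,[0.57,0,0.07],[0,-5,0]],[3.0,[0.57,0,0.02],[0,-5,0]],[3.0,[0.57,0,0.02],[0,-5,0]],[3.0,[0.57,0,0.02],[0,-5,0]],[3.0,[0.57,0,0.02],[0,-5,0]],[3.0,[0.57,0,0.02],[0,-5,0]],[3.0,[0.57,0,0.02],[0,-5,0]],[3.0,[0.57,0,0.02],[0,-5,0]]]}}

```text
time: 10.78
ee_pos: [541.8, -45.3, 166.3]
tool_rot: [-1.887, 1.326, 1.097]
contact_force: [-8.2, 23.0, -10.9]
opening: 39.4
gripper_force: 43.3
```

```bash
python3 -c "
from h import *
print(where(),feel(),goto(60,66))"
```

```text
{'t': 10.78, 'd': [1.4, -55.5, 31.3], 'th_pos': np.float64(60.6), 'rho': np.float64(63.7), 'th_ax': np.float64(60.4)} {'F_tool': [-2.57, -0.09, 26.59], 'M': [-1.559, 0.276, 0.264], 'grip': 43.3, 'op': 39.4} (array([-0.07,  0.14, -0.23]), array([0.2, 0.4, 0.2]))
```

Emit:
{"name": "drive_tool", "arguments": {"targets": [[8.5,[0,0,0],[0,0,0]],[8.5,[0,0,0],[0,0,0]],[8.5,[0,0,0],[0,0,0]],[8.5,[0,0,0],[0,0,0]],[8.5,[0,0,0],[0,0,0]],[8.5,[0,0,0],[0,0,0]],[8.5,[0,0,0],[0,0,0]],[8.5,[0,0,0],[0,0,0]]]}}

```text
time: 11.45
ee_pos: [542.4, -47.7, 166.8]
tool_rot: [-1.894, 1.334, 1.087]
contact_force: [-0.0, -0.7, 0.5]
opening: 84.8
gripper_force: 0.0
```

Emit:
{"name": "drive_tool", "arguments": {"targets": [[8.5,[0,0,0],[0,0,0]],[8.5,[0,0,0],[0,0,0]],[8.5,[0,0,0],[0,0,0]],[8.5,[0,0,0],[0,0,0]],[8.5,[0,0,0],[0,0,0]],[8.5,[0,0,0],[0,0,0]],[8.5,[0,0,0],[0,0,0]],[8.5,[0,0,0],[0,0,0]]]}}

```text
time: 12.12
ee_pos: [542.4, -47.9, 166.1]
tool_rot: [-1.892, 1.335, 1.088]
contact_force: [-0.3, 0.3, 0.7]
opening: 84.7
gripper_force: 0.0
```

Emit:
{"name": "drive_tool", "arguments": {"targets": [[8.5,[0,0,0],[0,0,0]],[8.5,[0,0,0],[0,0,0]],[8.5,[0,0,0],[0,0,0]],[8.5,[0,0,0],[0,0,0]],[8.5,[0,0,0],[0,0,0]],[8.5,[0,0,0],[0,0,0]],[8.5,[0,0,0],[0,0,0]],[8.5,[0,0,0],[0,0,0]]]}}

```text
time: 12.78
ee_pos: [542.3, -47.9, 166.2]
tool_rot: [-1.892, 1.335, 1.088]
contact_force: [0.2, 1.0, 0.3]
opening: 84.9
gripper_force: 0.0
```

```bash
python3 -c "
from h import *
snap('c');print(where(),feel(),goto(0,66))"
```

```text
side [212 175] [323 257]
top [215 142] [339 266]
{'t': 12.93, 'd': [1.0, -58.1, 31.2], 'th_pos': np.float64(61.8), 'rho': np.float64(65.9), 'th_ax': np.float64(59.8)} {'F_tool': [-0.56, -0.16, -0.21], 'M': [-2.204, -0.791, -0.036], 'grip': 0.0, 'op': 85.1} (array([-5.93,  0.09,  3.27]), array([ 0.1, 59.8,  0.1]))
```

View pics/c.png

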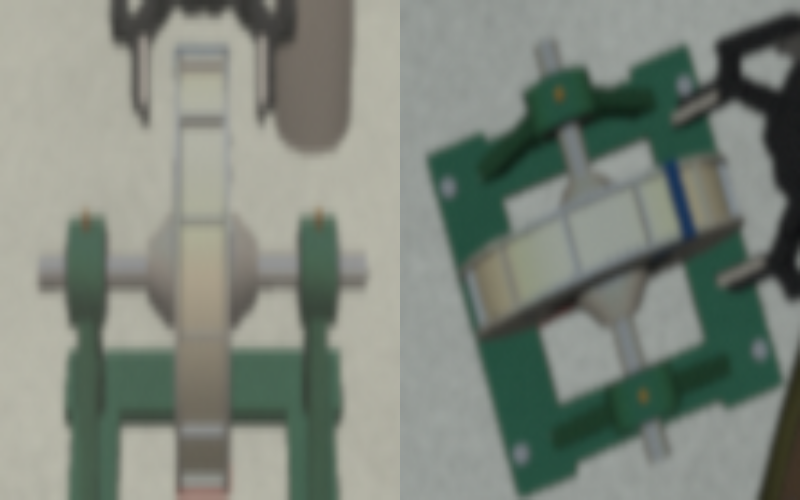

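Blue is now on the -y side, at top crop (681,199).

```bash
python3 -c "
from h import *
st('c',None,(281,199));st('c',(203,492));st('b',None,(141,257))"
```

```text
top [33.5 33.  34. ] [0.3 0.3 0.6]
side [-141.5 -142.  -141. ] [1.1 1.1 1.1]
top [-24.  -24.5 -23.5] [0.3 0.5 0.5]
```

Emit:
{"name": "drive_tool", "arguments": {"targets": [[3.0,[0,0.05,0],[0,0,0]],[3.0,[0,0,0],[0,0,0]],[3.0,[0,0,0],[0,0,0]],[3.0,[0,0,0],[0,0,0]],[3.0,[0,0,0],[0,0,0]],[3.0,[0,0,0],[0,0,0]]]}}

```text
time: 13.43
ee_pos: [542.9, -47.9, 166.5]
tool_rot: [-1.892, 1.335, 1.085]
contact_force: [5.6, -1.4, -0.2]
opening: 39.9
gripper_force: 42.4
```

```bash
python3 -c "
from h import *
print(where(),feel())"
```

```text
{'t': 13.43, 'd': [1.5, -58.3, 31.5], 'th_pos': np.float64(61.6), 'rho': np.float64(66.3), 'th_ax': np.float64(59.7)} {'F_tool': [1.75, -4.82, -2.67], 'M': [-2.296, -1.508, -1.025], 'grip': 42.4, 'op': 39.9}
```

Emit:
{"name": "drive_tool", "arguments": {"targets": [[3.0,[-0.47,0,0.02],[0,4.15,0]],[3.0,[-0.47,0,0.02],[0,4.15,0]],[3.0,[-0.47,0,0.02],[0,4.15,0]],[3.0,[-0.47,0,0.02],[0,4.15,0]],[3.0,[-0.47,0,0.02],[0,4.15,0]],[3.0,[-0.47,0,0.02],[0,4.15,0]],[3.0,[-0.47,0,0.02],[0,4.15,0]],[3.0,[0,0,0],[0,0,0]]]}}

```text
time: 14.1
ee_pos: [534.8, -25.6, 191.5]
tool_rot: [-2.265, 1.593, 0.61]
contact_force: [7.8, -4.7, 1.5]
opening: 39.1
gripper_force: 51.9
```

Emit:
{"name": "drive_tool", "arguments": {"targets": [[3.0,[0,0,0],[0,0,0]],[3.0,[0,0,0],[0,0,0]],[3.0,[0,0,0],[0,0,0]],[3.0,[0,0,0],[0,0,0]],[3.0,[0,0,0],[0,0,0]],[3.0,[0,0,0],[0,0,0]]]}}

```text
time: 14.6
ee_pos: [535.1, -26.5, 190.8]
tool_rot: [-2.259, 1.592, 0.618]
contact_force: [4.1, -0.6, 7.6]
opening: 39.8
gripper_force: 52.3
```

```bash
python3 -c "
from h import *
snap('d');print(where(),feel())"
```

```text
side [212 175] [323 257]
top [215 142] [339 266]
{'t': 14.75, 'd': [1.4, -35.5, 55.8], 'th_pos': np.float64(32.5), 'rho': np.float64(66.2), 'th_ax': np.float64(30.8)} {'F_tool': [-2.39, -3.57, -6.98], 'M': [-0.367, -0.949, -0.337], 'grip': 52.3, 'op': 39.5}
```

View pics/d.png

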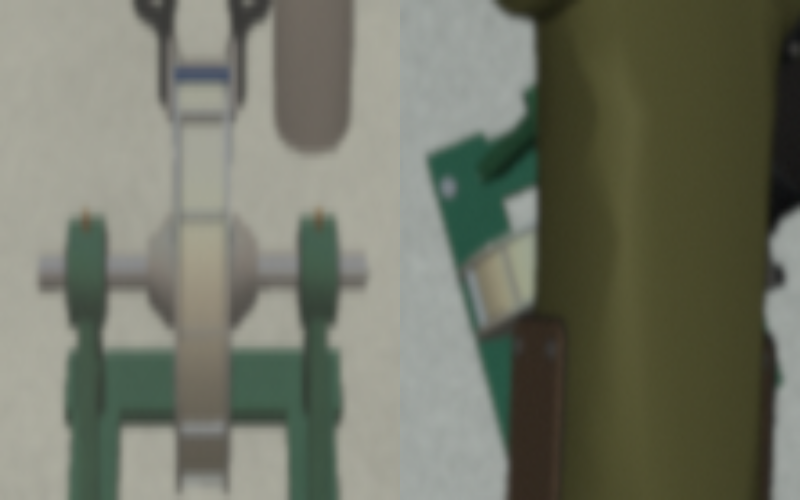

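In the side view blue is at (202,74), next to the gripping fingers. I'll check its angle.

```bash
python3 -c "
from h import *
st('d',(202,74));st('a',(202,148))"
```

```text
side [-0.5  0.  63. ] [0.1 0.1 0.2]
side [-26.  -26.5  91.5] [0.2 0.3 0.3]
```

```bash
python3 -c "
from plant import sign_off
print(sign_off())"
```

```text
the job is handed in; nothing more can be done
None
```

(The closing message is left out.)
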